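Unlock the slicing guide's stop and slide it fully back

ROBOT

A 6-joint arm with a two-finger parallel gripper is mounted at the origin on a cart in front of the work surface, level with it; the furniture and walls round the work are solid. World frame = base frame: x ahead of the robot, y to its left, z up, the work surface at z = 0. Lengths are in m, angles in rad, forces in N, time in s.
With the tool pointing down it reaches from about 0.275 to 0.75 m from the base axis. Payload 10.2 kg.
Tool frame: the origin (TCP) lies midway between the tips of the shut fingers; the grasp point (between the pads) lies 19 mm behind it (env.hold_point_z is the distance from the TCP to the grasp point, in m); z points along the fingers, y is the line along which they close (so a half turn about z gives the same grasp; the last joint's range is limited). The gripper opens to 85 mm and grips with 20 to 120 N. Pads are 22 mm wide; open, the fingers measure 114 mm over their backs; the gripper's body (76 mm by 85 mm) begins 54 mm behind the grasp point. The pads swing forward as they close: fully open they stand 13 mm farther back than shut.
Start: joints at [1.092, 0.313, 1.498, -0, 1.331, -0.223], TCP at [0.133, 0.508, 0.231] pointing down, gripper open.
Joint ranges: [-2.94, 2.94], [-0.97, 2.17], [0.19, 2.56], [-1.23, 4.37], [0.02, 3.11], [-2.88, 2.88]. Speed limits (rad/s): [2.39, 2.39, 3.01, 3.14, 3.14, 3.14].

INTERFACE

Orientations are given as a unit quaternion [x, y, z, w].
In Python, from bench import env, kinematics, monitor, eyes, job gives the robot as it stands. The module is installed in compiled form; this text tells all that it offers. Calls block until the motion is done:
- env.reach(position, orientation): joint-space move of the TCP to a pose.
- env.movel(position, velocity=0.15, frame=None, guard=None): straight line of the TCP; frame=None keeps the orientation; velocity is the mean speed in m/s. With guard (N) it stops when the force on the tool has changed by that much, and returns True; else False.
- env.set_joints(angles): joint-space move.
- env.release() and env.close_gripper(effort=None): open the fingers fully, or close them until they stop; effort is the grip in N (None keeps the last).
- env.hold(seconds).
- kinematics.ik(position, orientation): joint angles nearest the present ones, or None.
- monitor.sense(): the state.
- eyes.grab_frame(name): name is "scene" or "top" or "wrist"; returns a dict with "frame" (384x512x3 uint8, red, green, blue), "mtx" (3x3 intrinsics, pixels), "view" (4x4, takes a point from world to camera coordinates). Camera axes: x right, y down, z forward; pixel columns grow to the right and rows downward; lengths in m; the calibration is good to about 2 mm. The wrist camera is an equidistant fisheye: a pixel r from the principal point sees the ray r / f radians off the axis. A picture is of the moment at which its call begins. There is no depth.
A pose or a line that the arm cannot do raises env.MotionError and nothing moves.
- job.hand_in(): hands the job in; it is judged then, once.
The state is a dict: "clock": time; "joints": joint angles; "qvel": joint speeds; "joint_efforts": joint torques, N m; "position": TCP position; "ee_rot": TCP orientation; "contact_force": force on the tool from outside, world axes, zero at the start; "ft_torque": the same for the moment, N m; "finger_gap": opening from 0.0 (shut) to 1.0 (fully open); "gripper_force": force on a finger pad.
Only numpy, scipy, OpenCV 4.12 (cv2) and the standard library are available. Lean on these libraries where they do the work, as an engineer would, in place of code of your own. Each camera call takes 0.05 s, during which the arm holds its last target. There are 200 camera calls.

TASK

The blue stop plate of the slicing guide is locked by the spring plunger with the red knob. Pull the knob up by feel, twist it counter-clockwise and lower it into its rest notch so that it stays up by itself when you let go, never forcing its cross pin against the slot (15 N spoils it). Only then slide the blue plate along its rail fully home against the black end stop, leaving the knob parked and the mug, salt shaker and tin where they stand.

Things in the scene. Friction and masses are not known exactly. Their poses are not given: they have to be found in the camera images.
- guide: Slicing guide: pale wooden board 200 (x) x 360 (y) x 20 mm, fixed; origin at the centre of its underside, z up. On its near (-x) side an aluminium rail runs along y, 24 mm wide, top 30 mm over the worktop, with a black end stop at the +y end. Two wooden knife posts at y -150 mm, x -30 and +88 mm, reach 60 mm over the worktop.
- carriage (a joint): Travel in m of the grey carriage with the blue plate: 0 at the start (locked by the plunger's tip, 5 mm deep in a rail hole), grows along the guide's +y, 0.12 against the end stop. About 3 N of friction, plus 8 N per m/s. The knob's axis lies at x -70, y -65 mm of the guide plus this travel in y.
- stop_plate_top (a point): Point on the middle of the blue stop plate's top edge, 83 mm over the worktop; axes as the guide's. The plate is 10 mm thick along y, 58 mm high; its free part reaches 65 mm to either side of this point along x; the knob's axis is 105 mm away at -x and 26 mm at +y. It can be pinched from above or pushed.
- housing: Steel housing on the carriage; origin on the plunger's axis, 48 mm over the worktop, axes as the guide's. Its sleeve, 34 mm across, has a J-shaped window at the robot's side for the plunger's 5 mm cross pin: slot up, channel counter-clockwise, rest notch 3 mm deep. The sleeve is screwed higher or lower from guide to guide, unmeasured; its top is 33 to 56 mm above this origin.
- knob: The plunger: red bar-shaped knob 44 mm (its y) x 16 mm (its x) x 30 mm high, white marks at both ends, on a steel shaft with the brass cross pin that points to the knob's -x. Origin on the axis, level with the housing's origin when locked; the knob's underside is 66 mm and its top 96 mm above this origin. Knob and guide axes are parallel when locked.
- knob_grip (a point): The point on the knob's axis at which to grip it, 83 mm above the knob's origin (13 mm below its top).
- plunger_lift (a joint): Lift of the plunger in m, 0 locked. A spring pulls it down with 6.3 N at 0, plus 0.08 N per mm, and 20 N per m/s. The pin can leave the slot for the channel from a lift of 10 to 32 mm on (depends on the sleeve: find it by feel); 3 mm above that the channel's roof stops it hard. Parked in the notch it reads 7 to 29 mm. The slot stands 15 N of pin force, the spring's own included.
- plunger_turn (a joint): Twist of the plunger in rad, counter-clockwise seen from above: 0 locked. The slot leaves about 0.1 rad of play either side. The rest notch is centred on 1.22 and leaves about 0.15 rad of play; between slot and notch the pin rides on a level shoulder, past the notch a wall stops it at about 1.35.
- mug_a: Striped mug, 80 mm across and 89 mm high, handle extra; a bystander. Origin at the centre of its underside.
- salt_shaker: Salt shaker, 44 mm across, 90 mm high; a bystander. Origin at the centre of its underside.
- tin_tuna: Flat red tin, 86 mm across, 40 mm high; a bystander. Origin at the centre of its underside.

How it is judged:
On the way:
1. the plunger is parked: twisted into its rest notch, staying up by itself with the gripper off it, the carriage not yet moved more than 30 mm (value of joint plunger_lift above 0.0055 m and value of joint plunger_turn between 1.04 and 1.4 rad and contact force between the fingers and knob below 0.3 N and value of joint carriage below 0.03 m), for 0.3 s.
At the end, for the whole second after the job is handed in: The carriage with the blue plate is at rest within 4 mm of the end stop (travel over 116 mm) and the plunger is still parked in its rest notch (lift over 5.5 mm, twist between 1.04 and 1.4 rad) (value of joint carriage above 0.116 m and value of joint plunger_lift above 0.0055 m and value of joint plunger_turn between 1.04 and 1.4 rad and not (velocity of joint carriage above 0.01 m/s)); the robot touches nothing.
It fails at once if the plunger's cross pin is pressed against its slot with more than 15 N (contact force between knob and housing above 15 N).
It fails at once if the mug, the salt shaker or the tin is moved by more than 20 mm (distance of any of mug_a, salt_shaker, tin_tuna from where it was at the start of the episode above 0.02 m).
It also fails if it takes over 72 s, if anything falls off the work surface, if the arm or the gripper's body presses on something with over 40 N, if the wrist force passes 120 N, or if a joint passes its speed limit or range.

## Working session

There is one attempt and no reset: what is moved stays moved. The work goes in short steps, each a Python script; the robot and the scene stay as the last script left them, time stands still between calls to the robot, and variables do not carry over. Pictures are saved under pics/ and viewed, at most 10 in all, crops included, and the job is handed in when it is done.

```bash
mkdir -p pics; python3 - <<'E'
from bench import env, kinematics, monitor, eyes, job
import cv2, numpy as np
for n in ("scene","top"):
    f=eyes.grab_frame(n); cv2.imwrite(f"pics/{n}0.png",f["frame"][:,:,::-1]); np.savez(f"pics/{n}0.npz",**f)
    print(n,f["mtx"].tolist(),np.round(f["view"],4).tolist())
s=monitor.sense(); print(s)
E
```

```text
scene [[350.79259184577023, 0.0, 257.61485035992433], [0.0, 350.79259184577023, 183.94218379974885], [0.0, 0.0, 1.0]] [[0.7399, -0.6724, -0.0218, -0.3583], [-0.349, -0.3558, -0.867, 0.3284], [0.5752, 0.649, -0.4979, 0.6662], [0.0, 0.0, 0.0, 1.0]]
top [[484.6001011050473, 0.0, 261.4728107612432], [0.0, 484.6001011050473, 186.10553707363923], [0.0, 0.0, 1.0]] [[0.0259, -0.9996, -0.0067, 0.1065], [-0.995, -0.0251, -0.0965, 0.5574], [0.0963, 0.0092, -0.9953, 1.3679], [0.0, 0.0, 0.0, 1.0]]
{'clock': 0.1, 'joints': array([ 1.09161353e+00,  3.13392227e-01,  1.49835032e+00, -2.05033432e-06,
        1.33099798e+00, -2.23382741e-01]), 'qvel': array([-0.00191219, -0.0021947 , -0.00192144,  0.0010069 , -0.00268847,
        0.00152714]), 'joint_efforts': array([ 2.87229508e-03, -4.12898898e+01, -2.60141534e+01, -1.72762007e-04,
        3.03978341e-03, -1.22646929e-05]), 'position': array([0.13273218, 0.50771108, 0.2307973 ]), 'ee_rot': array([ 1.27551342e-01,  9.91831803e-01, -5.39229176e-04, -1.96557802e-04]), 'contact_force': array([0.4524042 , 0.12730608, 0.74424483]), 'ft_torque': array([-0.02928088,  0.02386869,  0.01344026]), 'gripper_force': 0.0, 'finger_gap': 1.0023985569561922}
```

View pics/top0.png

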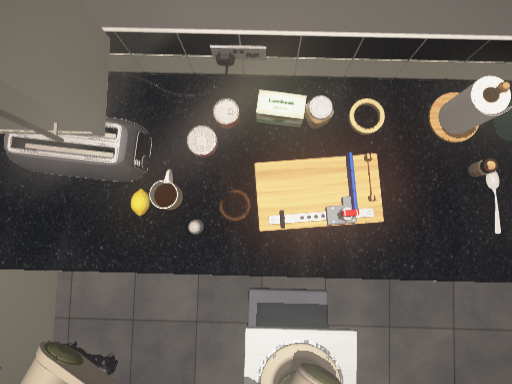

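View pics/scene0.png

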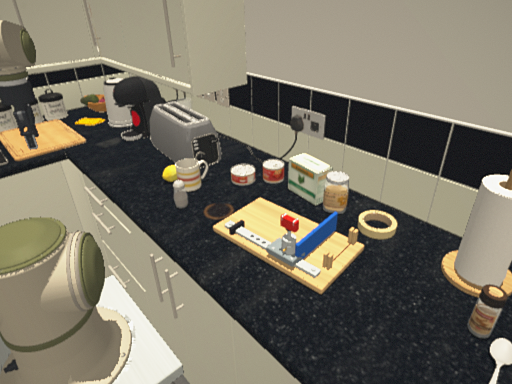

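The top view shows the board at cols 255–383, rows 153–231, the red knob at about (349,212), the black end stop at about (281,218), and the mug and tins well to the left or behind. The scene view confirms that the knob is clear of its neighbours.

```bash
cat > h.py <<'E'
import numpy as np, cv2
from scipy.spatial.transform import Rotation as R
def load(n):
    return dict(np.load(n))
def ray(f,px):
    V=f["view"]; K=f["mtx"]; Rm=V[:3,:3]; c=-Rm.T@V[:3,3]
    px=np.atleast_2d(px).astype(float)
    d=np.c_[(px-[K[0,2],K[1,2]])/[K[0,0],K[1,1]],np.ones(len(px))]
    return c,d@Rm
def rayfe(f,px):
    V=f["view"]; K=f["mtx"]; Rm=V[:3,:3]; c=-Rm.T@V[:3,3]
    q=(np.atleast_2d(px).astype(float)-[K[0,2],K[1,2]])/[K[0,0],K[1,1]]
    r=np.linalg.norm(q,axis=1,keepdims=True)
    d=np.c_[q/np.maximum(r,1e-9)*np.sin(r),np.cos(r)]
    return c,d@Rm
def onz(cd,z):
    c,d=cd; return c+d*((z-c[2])/d[:,2:3])
def blob(m,box=None):
    m=m.astype(np.uint8)
    if box: k=np.zeros_like(m); a,b,c,d=box; k[b:d,a:c]=1; m=m*k
    n,l,s,ct=cv2.connectedComponentsWithStats(m)
    i=1+np.argmax(s[1:,4]); return l==i,s[i],ct[i]
E
python3 - <<'E'
from h import *
def masks(I):
    r,g,b=[I[:,:,i].astype(int) for i in range(3)]
    return (r>120)&(g<80)&(b<80), (b>90)&(r<70)&(b>g+40), (r>140)&(r>b+35)&(g>b+20)
F={n:load(f"pics/{n}0.npz") for n in("top","scene")}
T=F["top"]; red,blue,wood=masks(T["frame"])
box=(245,145,395,240)
m,s,c=blob(wood,box)
cnt=max(cv2.findContours(m.astype(np.uint8),0,2)[0],key=cv2.contourArea)
W=onz(ray(T,cnt[:,0]),.02)[:,:2].astype(np.float32)
print("board",cv2.minAreaRect(W), cv2.boxPoints(cv2.minAreaRect(W)).tolist())
m,s,c=blob(blue,box); print("blue",s,c)
P=onz(ray(T,np.argwhere(m)[:,::-1]),.083)[:,:2].astype(np.float32); print(cv2.minAreaRect(P))
m,s,ct=blob(red,box); print("red top",s,ct, onz(ray(T,ct),.144), onz(ray(T,ct),.135))
S=F["scene"]; red,blue,wood=masks(S["frame"])
m,s,cs=blob(red,(260,200,320,240)); print("red scene",s,cs)
c1,d1=ray(T,ct); c2,d2=ray(S,cs); d1=d1[0];d2=d2[0]
A=np.c_[d1,-d2]; t=np.linalg.lstsq(A,c2-c1,rcond=None)[0]; print("tri",c1+t[0]*d1,c2+t[1]*d2)
E
```

```text
board ((0.5385555624961853, 0.0022275298833847046), (0.20085425674915314, 0.2664903998374939), 5.928659439086914) [[0.42490270733833313, 0.12438691407442093], [0.4524284899234772, -0.14067810773849487], [0.6522084474563599, -0.11993185430765152], [0.6246826648712158, 0.14513316750526428]]Traceback (most recent call last):
  File "<stdin>", line 12, in <module>
  File "h.py", line 22, in blob
    i=1+np.argmax(s[1:,4]); return l==i,s[i],ct[i]
        ~~~~~~~~~^^^^^^^^^
    return _wrapfunc(a, 'argmax', axis=axis, out=out, **kwds)
    return bound(*args, **kwds)
ValueError: attempt to get argmax of an empty sequence
```

```bash
cat > loc.py <<'E'
from h import *
def masks(I):
    h,s,v=[x.astype(int) for x in cv2.split(cv2.cvtColor(I,cv2.COLOR_RGB2HSV))]
    return ((h<8)|(h>172))&(s>150)&(v>90), (h>100)&(h<128)&(s>130)&(v>40), (h>10)&(h<28)&(s>60)&(v>130)
if __name__=="__main__":
    T=load("pics/top0.npz"); S=load("pics/scene0.npz")
    red,blue,wood=masks(T["frame"]); box=(245,145,395,240)
    m,s,c=blob(cv2.morphologyEx(wood.astype(np.uint8),cv2.MORPH_CLOSE,np.ones((17,17))),box)
    cnt=max(cv2.findContours(m.astype(np.uint8),0,2)[0],key=cv2.contourArea)
    (cx,cy),sz,a=cv2.minAreaRect(onz(ray(T,cnt[:,0]),.02)[:,:2].astype(np.float32)); print("board",cx,cy,sz,a)
    m,s,c=blob(blue,box); P=onz(ray(T,np.argwhere(m)[:,::-1]),.083)[:,:2].astype(np.float32); print("blue",s,cv2.minAreaRect(P))
    m,s,ct=blob(red,box); print("red top",s,ct,onz(ray(T,ct),.144))
    red,_,_=masks(S["frame"]); m,s,cs=blob(red,(260,200,320,240)); print("red scene",s,cs)
    c1,d1=ray(T,ct); c2,d2=ray(S,cs); t=np.linalg.lstsq(np.c_[d1[0],-d2[0]],c2-c1,rcond=None)[0]; print("tri",c1+t[0]*d1,c2+t[1]*d2)
    th=np.radians(a if a<45 else a-90); Rz=np.array([[np.cos(th),-np.sin(th)],[np.sin(th),np.cos(th)]]); print("knob from board",np.array([cx,cy])+Rz@[-.07,-.065], np.degrees(th))
E
python3 loc.py
```

```text
board 0.5419050455093384 -0.02508467435836792 (0.20218965411186218, 0.39502206444740295) 5.819736957550049
blue [349 153   8  55 114] ((0.5729429125785828, -0.13195303082466125), (0.1509743481874466, 0.00718349777162075), 6.134664058685303)
red top [346 210  10   6  57] [350.56140351 212.54385965] [[ 0.47954443 -0.1155607   0.144     ]]
red scene [281 215  18  17 196] [289.3877551  223.25510204]
tri [[ 0.48017339 -0.11792883  0.13051503]] [[ 0.47951838 -0.11735192  0.13038317]]
knob from board [ 0.47885677 -0.09684758] 5.819736957550049
```

```bash
cat >> h.py <<'E'
def quat(a,flip=0):
    # tool down, closing line (tool y) along world angle a (from +x)
    a=a+np.pi*flip
    y=np.array([np.cos(a),np.sin(a),0]); z=np.array([0,0,-1.]); x=np.cross(y,z)
    return R.from_matrix(np.c_[x,y,z]).as_quat()
E
python3 - <<'E'
from h import *
from bench import env, kinematics, monitor, eyes
k=np.array([.480,-.117]); a=np.radians(5.9)
for f in(0,1):
    for t in (0,.6,1.22,1.35):
        for z in (.112,.26): 
            q=kinematics.ik([*k,z],quat(a+t,f)); print(f,t,z,None if q is None else np.round(q,2))
print(env.hold_point_z)
E
```

```text
0 0 0.112 [-0.48  0.38  1.74 -0.    1.02 -0.58]
0 0 0.26 [-0.48  0.22  1.54 -0.    1.38 -0.58]
0 0.6 0.112 [-0.48  0.38  1.74 -0.    1.02 -1.18]
0 0.6 0.26 [-0.48  0.22  1.54 -0.    1.38 -1.18]
0 1.22 0.112 [-0.48  0.38  1.74 -0.    1.02 -1.8 ]
0 1.22 0.26 [-0.48  0.22  1.54 -0.    1.38 -1.8 ]
0 1.35 0.112 [-0.48  0.38  1.74 -0.    1.02 -1.93]
0 1.35 0.26 [-0.48  0.22  1.54 -0.    1.38 -1.93]
1 0 0.112 [-0.48  0.38  1.74 -0.    1.02  2.56]
1 0 0.26 [-0.48  0.22  1.54 -0.    1.38  2.56]
1 0.6 0.112 [-0.48  0.38  1.74 -0.    1.02  1.96]
1 0.6 0.26 [-0.48  0.22  1.54 -0.    1.38  1.96]
1 1.22 0.112 [-0.48  0.38  1.74 -0.    1.02  1.34]
1 1.22 0.26 [-0.48  0.22  1.54 -0.    1.38  1.34]
1 1.35 0.112 [-0.48  0.38  1.74 -0.    1.02  1.21]
1 1.35 0.26 [-0.48  0.22  1.54 -0.    1.38  1.21]
0.0187
```

```bash
python3 - <<'E'
from h import *
from loc import masks
from bench import env, kinematics, monitor, eyes
k=np.array([.480,-.117]); a=np.radians(5.9)
env.reach([*k,.24],quat(a)); env.hold(.2)
f=eyes.grab_frame("wrist"); np.savez("pics/w1.npz",**f); cv2.imwrite("pics/w1.png",f["frame"][:,:,::-1])
red,blue,_=masks(f["frame"]); m,s,c=blob(red); print(s,c,onz(rayfe(f,c),.144),f["mtx"].tolist(),np.round(f["view"],3).tolist())
s=monitor.sense(); print(s["clock"],s["position"],s["contact_force"])
E
```

```text
[245 176  18  31 546] [253.62454212 191.06776557] [[ 0.47916068 -0.11347385  0.144     ]] [[297.3186396354542, 0.0, 253.81323953296058], [0.0, 297.3186396354542, 192.29816508187267], [0.0, 0.0, 1.0]] [[0.995, 0.103, 0.001, -0.465], [0.099, -0.95, 0.295, -0.199], [0.031, -0.293, -0.955, 0.338], [0.0, 0.0, 0.0, 1.0]]
2.8833 [ 0.48006246 -0.11671839  0.24001629] [0.29176127 1.03865202 0.4245478 ]
```

View pics/w1.png

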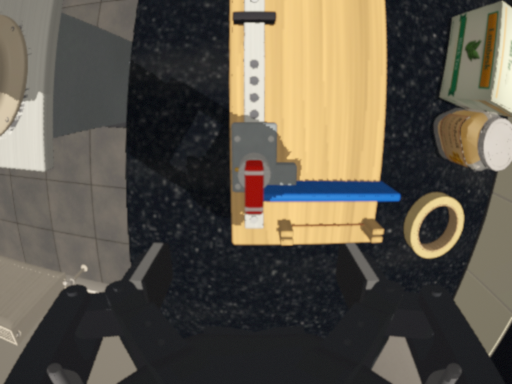

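The knob spans about rows 160–214 and cols 245–263, and the blue plate runs to its right at row ~190. I'll zoom in on the knob.

```bash
python3 - <<'E'
import cv2
I=cv2.imread("pics/w1.png")[110:240,220:300]; cv2.imwrite("pics/w1c.png",cv2.resize(I,None,fx=4.5,fy=4.5,interpolation=cv2.INTER_NEAREST))
E
```

```text
(no output)
```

View pics/w1c.png

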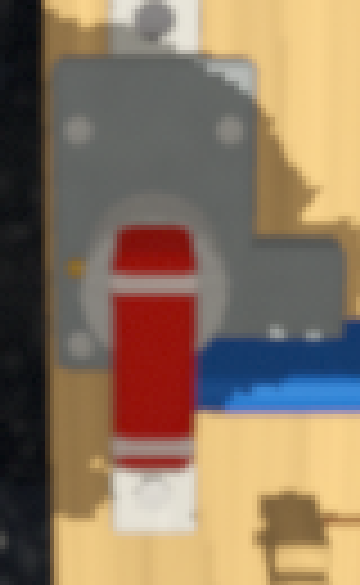

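```bash
python3 - <<'E'
from h import *
from loc import masks
f=load("pics/w1.npz")
a=np.radians(5.9); gx=np.array([np.cos(a),np.sin(a)]); gy=np.array([-np.sin(a),np.cos(a)])
red,blue,wood=masks(f["frame"])
# plate lower (-y) edge
pts=[(c,np.where(blue[:,c])[0].max()+.5) for c in range(275,390,5)]
P=onz(rayfe(f,pts),.083)[:,:2]; v=np.polyfit(P[:,0],P[:,1],1); print("plate edge yaw deg",np.degrees(np.arctan(v[0])))
print("knob v-coordinate (gy) from plate", np.median(P@gy)+.031, " plate +x end u",onz(rayfe(f,(max(np.where(blue)[1]),196)),.083)[0,:2]@gx-.17)
for z in(.081,.09,.104): q=onz(rayfe(f,(254.5,168.2)),z)[0,:2]; print("sleeve",z,q@gx,q@gy)
for n,r in(("-y edge",213.8),("mid marks",190.9),("mark+",172.9),("mark-",209.1),("+y edge?",168),("+y?2",164)):
    q=onz(rayfe(f,(254.3,r)),.144)[0,:2]; print(n,q@gx,q@gy)
q=onz(rayfe(f,(254.3,160)),.114)[0,:2]; print("bottom +y",q@gx,q@gy)
k=np.array([.480,-.117]);print(k@gx,k@gy)
E
```

```text
plate edge yaw deg 5.461948311537673
knob v-coordinate (gy) from plate -0.16024422795518825  plate +x end u 0.4647787477383637
sleeve 0.081 0.46585941370284334 -0.15654988118850943
sleeve 0.09 0.46583211644026984 -0.15455154086321388
sleeve 0.104 0.46578965403182226 -0.15144301146830963
-y edge 0.4655436225233323 -0.1825066602156518
mid marks 0.4655227945665233 -0.1619801297404545
mark+ 0.465508218694416 -0.1465204100033154
mark- 0.4655391203671166 -0.17820175611236344
+y edge? 0.4655044966656516 -0.1423937471093384
+y?2 0.4655015317781785 -0.13904739840964994
bottom +y 0.4655682138511871 -0.14151768372662418
0.46543062541213576 -0.16572064726058786
```

Plate edge, knob edges and marks agree on the knob axis at about (0.4796, -0.1123), within 1–2 mm, with yaw about 5.7°. I'll grip there.

```bash
cat > st.py <<'E'
from h import *
from bench import env, kinematics, monitor, eyes
K=np.array([.4796,-.1123]); A=np.radians(5.7)
def st(t=""):
    s=monitor.sense(); print(t,round(s["clock"],2),np.round(s["position"],4),"F",np.round(s["contact_force"],2),"M",np.round(s["ft_torque"],2),"gap",round(s["finger_gap"],3),round(s["gripper_force"],1)); return s
E
python3 - <<'E'
from st import *
env.movel([*K,.20],frame=quat(A)); st("above")
print(env.movel([*K,.112],velocity=.06,guard=6)); env.hold(.2); st("down")
env.close_gripper(25); env.hold(.2); st("grip")
f=eyes.grab_frame("wrist"); np.savez("pics/w2.npz",**f); cv2.imwrite("pics/w2.png",cv2.resize(f["frame"][100:300,150:362,::-1],None,fx=3,fy=3))
E
```

```text
above 3.3 [ 0.4798 -0.1123  0.2004] F [0.96 0.63 0.63] M [-0.03  0.03 -0.02] gap 1.0 0.0
False
down 5.12 [ 0.4797 -0.1123  0.1122] F [ 0.64 -0.71  0.12] M [ 0.03 -0.03  0.01] gap 0.998 0.0
grip 5.95 [ 0.4796 -0.1123  0.1121] F [0.23 0.58 1.32] M [0.03 0.14 0.04] gap 0.181 31.2
```

View pics/w2.png

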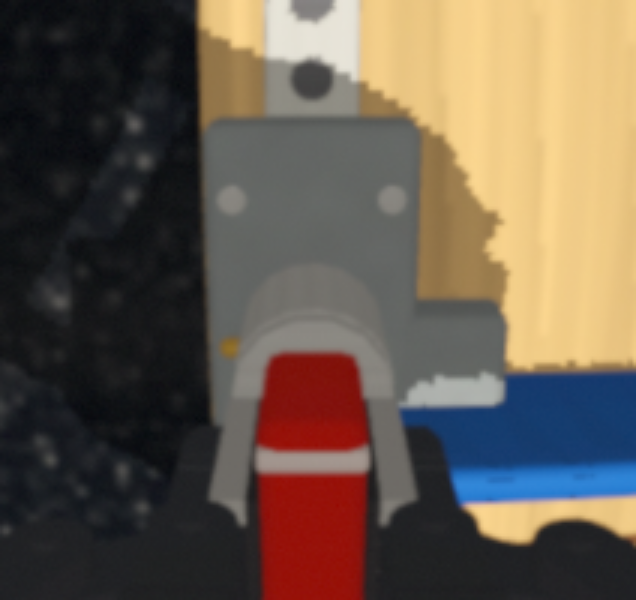

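Gripped squarely on the 16 mm width (gap 15.4 mm), with the white mark and sleeve in view. Next I lift slowly by feel.

```bash
python3 - <<'E'
from st import *
z0=.112
env.movel([*K,z0+.006],velocity=.012); st("6mm")
l=.006
while l<.037:
    l+=.002
    hit=env.movel([*K,z0+l],velocity=.01,guard=3.0)
    s=st(f"{l*1e3:.0f} {hit}")
    if hit: break
E
```

```text
6mm 6.65 [ 0.4795 -0.1123  0.1179] F [ 0.58 -0.52 -6.56] M [-0.17 -0.26 -0.02] gap 0.182 30.1
8 False 7.0 [ 0.4795 -0.1123  0.12  ] F [ 1.65 -0.58 -7.22] M [-0.16 -0.22 -0.03] gap 0.18 30.1
10 False 7.35 [ 0.4795 -0.1123  0.122 ] F [ 0.17 -0.24 -7.96] M [-0.1  -0.11 -0.  ] gap 0.186 30.0
12 False 7.7 [ 0.4796 -0.1123  0.124 ] F [ 0.62  0.28 -7.46] M [-0.09 -0.11  0.02] gap 0.183 30.0
14 False 8.05 [ 0.4795 -0.1123  0.126 ] F [ 1.56 -0.34 -8.25] M [-0.07 -0.04  0.04] gap 0.18 30.0
16 False 8.4 [ 0.4796 -0.1123  0.128 ] F [ 0.03 -0.76 -7.07] M [-0.05 -0.07 -0.01] gap 0.179 30.0
18 False 8.75 [ 0.4796 -0.1123  0.13  ] F [ 0.52 -0.83 -7.15] M [-0.05 -0.11  0.05] gap 0.179 29.9
20 True 8.99 [ 0.4794 -0.1122  0.1306] F [ 3.62 -2.52 -8.13] M [-0.41 -0.84 -0.03] gap 0.184 29.9
```

```bash
python3 - <<'E'
from st import *
env.hold(.3); s=st("settled"); z=s["position"][2]
print(env.movel([*K,z+.0015],velocity=.008,guard=3)); st("again"); env.hold(.2); s=st("settled")
E
```

```text
settled 9.29 [ 0.4793 -0.1121  0.13  ] F [ 4.83 -1.84 -8.08] M [-0.41 -1.17  0.02] gap 0.185 30.0
True
again 9.58 [ 0.4795 -0.1122  0.1304] F [ 2.91 -2.53 -7.91] M [-0.32 -0.78  0.02] gap 0.182 30.0
settled 9.78 [ 0.4795 -0.1123  0.13  ] F [ 4.62 -2.18 -7.91] M [-0.32 -1.02  0.02] gap 0.183 30.0
```

```bash
python3 - <<'E'
from st import *
q=quat(A)
env.movel([*K,.1285],velocity=.01,frame=q); env.hold(.15); s=st("reset"); print(R.from_quat(s["ee_rot"]).inv()*R.from_quat(q) and np.round((R.from_quat(q)*R.from_quat(s["ee_rot"]).inv()).as_rotvec(),4))
b=s["contact_force"]
for z in np.arange(.1290,.1335,.0004):
    env.movel([*K,z],velocity=.01); env.hold(.12); s=st(f"{z:.4f}")
    if np.linalg.norm(s["contact_force"]-b)>3.5: break
E
```

```text
reset 10.26 [ 0.4794 -0.1122  0.1284] F [ 2.46 -0.12 -7.37] M [-0.19 -0.47 -0.03] gap 0.182 30.0
[-0.0002 -0.0005 -0.    ]
0.1290 10.62 [ 0.4795 -0.1122  0.1289] F [ 1.44 -0.51 -8.16] M [-0.13 -0.37  0.02] gap 0.182 30.0
0.1294 10.99 [ 0.4795 -0.1122  0.1294] F [ 1.08 -0.37 -7.9 ] M [-0.05 -0.23 -0.02] gap 0.185 30.0
0.1298 11.36 [ 0.4795 -0.1122  0.1298] F [ 0.36 -0.39 -8.19] M [-0.01 -0.2   0.04] gap 0.181 30.0
0.1302 11.72 [ 0.4795 -0.1123  0.1302] F [-0.3 -0.  -6.9] M [ 0.04 -0.13  0.02] gap 0.183 30.0
0.1306 12.09 [ 0.4796 -0.1123  0.1306] F [ 0.24  0.19 -7.82] M [ 0.03 -0.03 -0.02] gap 0.183 29.9
0.1310 12.46 [ 0.4796 -0.1123  0.131 ] F [ 0.91 -0.68 -8.4 ] M [ 0.02 -0.02  0.05] gap 0.185 29.9
0.1314 12.82 [ 0.4796 -0.1123  0.1313] F [ 0.08  0.07 -9.49] M [-0.01 -0.12  0.  ] gap 0.184 29.7
0.1318 13.19 [ 0.4795 -0.1122  0.1315] F [  1.03  -1.22 -14.49] M [-0.15 -0.3  -0.04] gap 0.185 29.0
```

The roof is felt at TCP z ≈ 0.1312, so the earlier trigger was noise. I'll drop to mid-channel and twist in small watched steps.

```bash
python3 - <<'E'
from st import *
Z=.1298
env.movel([*K,Z],velocity=.01); env.hold(.1); st("mid")
for t in (.06,.12,.18,.24,.3):
    env.movel([*K,Z],velocity=.05,frame=quat(A+t)); env.hold(.08); s=st(f"t{t}")
    if abs(s["ft_torque"][2])>.12 or np.linalg.norm(s["contact_force"][:2])>8 or abs(s["contact_force"][2]+7.7)>3: print("STOP");break
E
```

```text
mid 13.64 [ 0.4796 -0.1123  0.13  ] F [-0.5   1.02 -6.9 ] M [0.13 0.17 0.02] gap 0.182 29.9
t0.06 13.97 [ 0.4796 -0.1123  0.1298] F [-1.43 -0.07 -7.62] M [0.07 0.29 0.06] gap 0.183 30.0
t0.12 14.31 [ 0.4795 -0.1123  0.1298] F [-1.82  0.33 -8.28] M [-0.    0.36 -0.  ] gap 0.18 29.9
t0.18 14.64 [ 0.4795 -0.1123  0.1298] F [-2.49  0.26 -7.01] M [-0.08  0.62  0.  ] gap 0.186 29.9
t0.24 14.97 [ 0.4794 -0.1123  0.1297] F [-3.8  -0.42 -7.85] M [-0.1   0.75 -0.02] gap 0.181 29.9
t0.3 15.31 [ 0.4794 -0.1123  0.1297] F [-5.54 -1.2  -7.97] M [-0.23  1.   -0.02] gap 0.18 29.9
```

```bash
python3 - <<'E'
from st import *
Z=.1298; e=.0012; off=np.zeros(2)
gy=lambda t: np.array([-np.sin(A+t),np.cos(A+t)])
for t in (.3,.42,.54,.66,.78,.9,1.02,1.12,1.2):
    p=K-e*gy(0)+e*gy(t)+off
    env.movel([*p,Z],velocity=.05,frame=quat(A+t)); env.hold(.08); s=st(f"t{t} off {np.round(off*1e3,2)}")
    F=s["contact_force"]; n=np.array([np.cos(A+t),np.sin(A+t)]); off+=.00003*n*(n@F[:2])
    if abs(s["ft_torque"][2])>.15 or np.linalg.norm(F[:2])>9 or abs(F[2]+7.7)>3: print("STOP");break
E
```

```text
t0.3 off [0. 0.] 15.64 [ 0.4793 -0.1124  0.1298] F [-4.27  0.29 -6.76] M [-0.05  0.77 -0.01] gap 0.181 29.9
t0.42 off [-0.11 -0.04] 15.99 [ 0.4791 -0.1125  0.1298] F [-3.26 -0.22 -6.93] M [-0.05  0.66  0.02] gap 0.183 30.0
t0.54 off [-0.18 -0.09] 16.34 [ 0.4789 -0.1126  0.1298] F [-2.83 -0.16 -8.27] M [0.07 0.6  0.04] gap 0.18 30.0
t0.66 off [-0.24 -0.13] 16.69 [ 0.4787 -0.1128  0.1298] F [-2.98  0.29 -8.14] M [ 0.04  0.6  -0.04] gap 0.184 30.0
t0.78 off [-0.28 -0.17] 17.04 [ 0.4786 -0.1129  0.1298] F [-2.51 -0.04 -7.78] M [ 0.03  0.58 -0.03] gap 0.185 30.0
t0.9 off [-0.31 -0.21] 17.39 [ 0.4784 -0.1131  0.1298] F [-2.67  0.33 -6.91] M [-0.09  0.57 -0.  ] gap 0.182 30.0
t1.02 off [-0.33 -0.24] 17.74 [ 0.4783 -0.1132  0.1298] F [-2.55 -0.51 -7.85] M [-0.1   0.57 -0.03] gap 0.179 30.0
t1.12 off [-0.35 -0.28] 18.07 [ 0.4783 -0.1134  0.1298] F [-3.42 -1.18 -8.19] M [-0.13  0.59  0.03] gap 0.18 30.0
t1.2 off [-0.38 -0.35] 18.41 [ 0.4782 -0.1135  0.1298] F [-3.14 -0.01 -7.19] M [-0.17  0.55  0.01] gap 0.18 30.0
```

```bash
python3 - <<'E'
from st import *
T=1.22
s=monitor.sense(); p=s["position"][:2]+0
env.movel([*p,.1298],velocity=.05,frame=quat(A+T)); st("start")
for z in np.arange(.1290,.1239,-.0006):
    env.movel([*p,z],velocity=.01); env.hold(.08); s=st(f"{z:.4f}")
    if s["contact_force"][2]>-4.5: print("contact");break
E
```

```text
start 18.66 [ 0.4782 -0.1136  0.1298] F [-2.36 -1.   -7.59] M [-0.2   0.58  0.03] gap 0.177 29.9
0.1290 18.99 [ 0.4782 -0.1136  0.129 ] F [-3.17 -1.54 -7.99] M [-0.26  0.6  -0.02] gap 0.179 29.9
0.1284 19.32 [ 0.4782 -0.1135  0.1284] F [-3.59 -1.74 -6.6 ] M [-0.31  0.58 -0.06] gap 0.186 30.0
0.1278 19.66 [ 0.4782 -0.1135  0.1278] F [-2.77 -1.77 -7.47] M [-0.32  0.54 -0.05] gap 0.182 30.0
0.1272 19.99 [ 0.4782 -0.1135  0.1272] F [-2.51 -1.46 -7.88] M [-0.31  0.59  0.02] gap 0.182 30.0
0.1266 20.32 [ 0.4782 -0.1135  0.1266] F [-3.15 -2.24 -7.53] M [-0.29  0.61 -0.05] gap 0.18 30.0
0.1260 20.66 [ 0.4782 -0.1135  0.126 ] F [-2.12 -2.83 -7.45] M [-0.27  0.68 -0.06] gap 0.186 30.0
0.1254 20.99 [ 0.4782 -0.1135  0.1254] F [-2.97 -1.29 -7.22] M [-0.3   0.64 -0.1 ] gap 0.178 30.0
0.1248 21.32 [ 0.4782 -0.1135  0.1249] F [-3.05 -0.71 -4.21] M [-0.26  0.7  -0.02] gap 0.184 30.4
contact
```

The pin is seated at z 0.125, 6 mm below the roof as the drawing implies. I'll release it and check.

```bash
python3 - <<'E'
from st import *
from loc import masks
env.release(); env.hold(.5); s=st("rel"); p=s["position"][:2]+0
env.movel([*p,.24],velocity=.12); env.hold(.1)
f=eyes.grab_frame("wrist"); np.savez("pics/w3.npz",**f); cv2.imwrite("pics/w3.png",cv2.resize(f["frame"][90:290,150:362,::-1],None,fx=3,fy=3)); st()
E
```

```text
rel 22.5 [ 0.4782 -0.1135  0.1248] F [-1.01 -0.51  0.1 ] M [-0.02  0.03 -0.04] gap 0.999 0.0
 23.76 [ 0.478  -0.1135  0.2394] F [-0.35  0.09  0.18] M [-0.03  0.07  0.04] gap 0.997 0.0
```

View pics/w3.png

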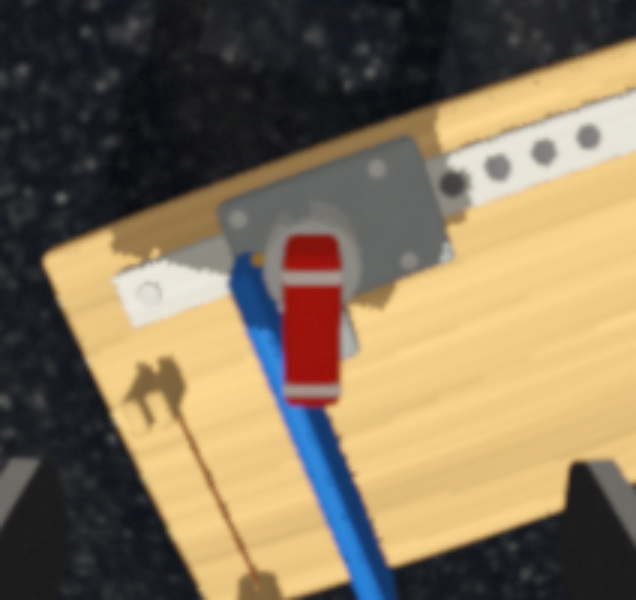

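The knob is turned about 70° and stands up with the gripper off it. Now I push the plate from its -y face with closed fingers.

```bash
python3 - <<'E'
from st import *
gx=np.array([np.cos(A),np.sin(A)]); gy=np.array([-np.sin(A),np.cos(A)]); C=np.array([.4797,-.1137])
P=lambda v: C+.110*gx+v*gy
env.close_gripper(25)
env.movel([*P(-.054),.22],velocity=.12,frame=quat(A)); st("over")
print(env.movel([*P(-.054),.06],velocity=.1,guard=6)); st("down")
print(env.movel([*P(-.036),.06],velocity=.03,guard=2.5)); st("touch")
env.movel([*P(.068),.06],velocity=.07); st("pushed")
print(env.movel([*P(.086),.06],velocity=.03,guard=7)); st("end")
E
```

```text
over 25.89 [ 0.5944 -0.1564  0.2201] F [-0.11 -0.32 -0.67] M [-0.02 -0.01  0.05] gap 0.003 0.0
False
down 27.64 [ 0.5948 -0.1566  0.0605] F [0.18 0.96 0.01] M [-0.02  0.03 -0.01] gap -0.002 0.0
False
touch 28.39 [ 0.5927 -0.1384  0.06  ] F [ 0.12 -0.73 -0.45] M [-0.01 -0.02 -0.02] gap -0.001 0.0
pushed 30.02 [ 0.5827 -0.0351  0.0601] F [ 0.31 -0.27 -0.57] M [ 0.03 -0.03  0.04] gap -0.004 0.0
True
end 30.46 [ 0.5815 -0.0252  0.0599] F [-0.87 -4.73  2.63] M [-0.49  0.1  -0.01] gap 0.002 1.8
```

```bash
python3 - <<'E'
from st import *
gx=np.array([np.cos(A),np.sin(A)]); gy=np.array([-np.sin(A),np.cos(A)]); C=np.array([.4797,-.1137])
P=lambda v: C+.110*gx+v*gy
s=st(); v=(s["position"][:2]-C)@gy; print(v)
print(env.movel([*P(v+.008),.06],velocity=.02,guard=12)); s=st("end"); print((s["position"][:2]-C)@gy)
f=eyes.grab_frame("top"); np.savez("pics/t2.npz",**f); cv2.imwrite("pics/t2.png",cv2.resize(f["frame"][140:245,240:400,::-1],None,fx=5,fy=5))
E
```

```text
30.46 [ 0.5815 -0.0252  0.0599] F [-0.87 -4.73  2.63] M [-0.49  0.1  -0.01] gap 0.002 1.8
0.07791980896647412
True
end 30.7 [ 0.5815 -0.0253  0.0598] F [ 0.24 -2.62  1.8 ] M [-0.35  0.01 -0.05] gap 0.001 1.2
0.07783546942712262
```

View pics/t2.png

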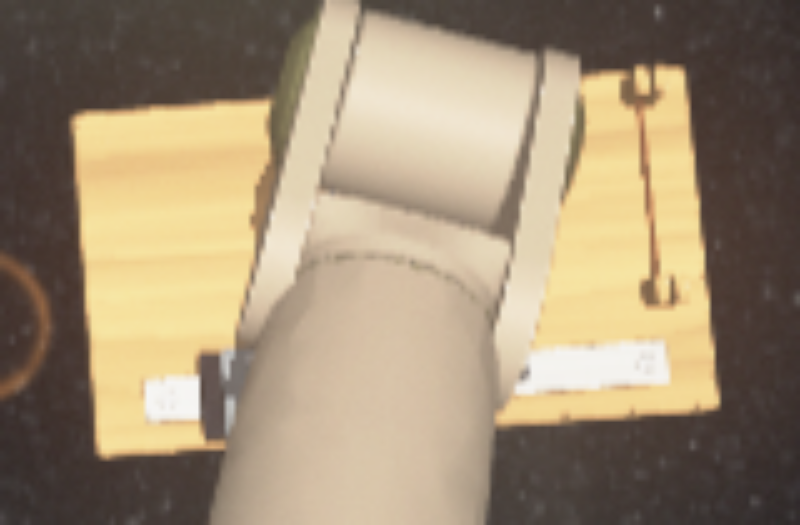

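The arm hides the plate, but the carriage is up against the black stop at about (215,395). I'll back off and measure.

```bash
python3 - <<'E'
from st import *
from loc import masks
gx=np.array([np.cos(A),np.sin(A)]); gy=np.array([-np.sin(A),np.cos(A)]); C=np.array([.4797,-.1137])
P=lambda v,u=.11: C+u*gx+v*gy
env.movel([*P(.055),.06],velocity=.05); env.movel([*P(.055),.24],velocity=.15)
env.movel([*P(.10,.03),.25],velocity=.15,frame=quat(A)); env.hold(.1)
f=eyes.grab_frame("wrist"); np.savez("pics/w4.npz",**f); cv2.imwrite("pics/w4.png",cv2.resize(f["frame"][60:300,130:382,::-1],None,fx=2.4,fy=2.4))
red,blue,_=masks(f["frame"]); cs=np.where(blue.sum(0)>3)[0]
pts=[(c,np.where(blue[:,c])[0].max()+.5) for c in range(cs.min()+30,cs.max()-5,5)]
X=onz(rayfe(f,pts),.083)[:,:2]; print("plate -y edge travel",np.median((X-C)@gy)+.031)
st()
E
```

```text
plate -y edge travel 0.12222363370281719
 33.62 [ 0.5001 -0.0115  0.2496] F [ 0.59  0.66 -0.64] M [-0.05  0.05  0.02] gap 0.002 0.0
```

View pics/w4.png

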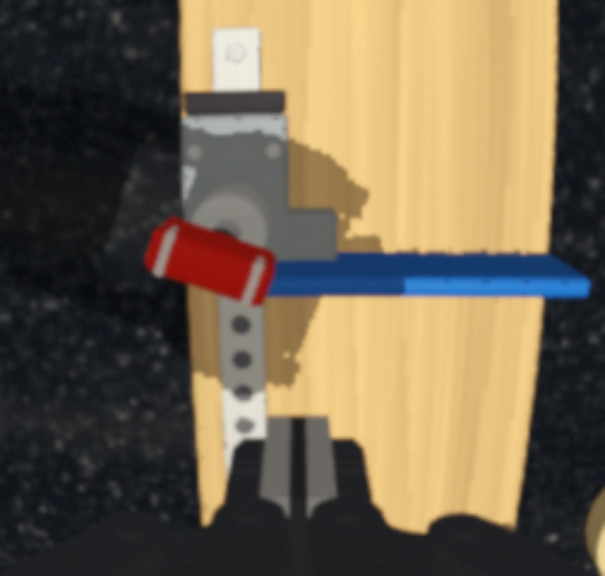

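The carriage sits flush against the black stop (about (235,102) in the crop). Measured travel is about 0.122 m, and the knob is still up and turned about 70°. Nothing is touching, so I'll hand in.

```bash
python3 -c "
from bench import job; print(job.hand_in())"
```

```text
the job is handed in; nothing more can be done
None
```

I parked the plunger in its rest notch, slid the blue plate home against the black end stop (about 120 mm, measured from the wrist camera), left the bystanders alone, and handed the job in at about 34 s; the hand-in returned no verdict.

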